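# Discard the red-capped sample tube through the drop spout

### The job

Push the yellow receiving box along its rail until it is fully home against the stop under the blue spout, then take the red-capped tube out of the rack and let it fall through the spout's funnel into the box. Leave the other tubes standing in the rack.

Things in the scene. Friction and masses are not known exactly. Their poses are not given: they have to be found in the camera images.
- station: fixed drop station: aluminium base 360 x 130 mm with slide rail, blue funnel spout on a post. Origin on the desk below the spout; x along the rail, the way the box must be pushed (to the left and away from the robot); z up. Base from x = -275 to +85 mm. Post at y = -95 mm, 170 mm high, on the side away from the robot.
- spout_mouth (a point): centre of the open funnel mouth, 200 mm above the desk; mouth 108 mm outside, about 100 mm inside diameter. The spout is open at both ends and does not move: throat 46 mm inside diameter, lower end 130 mm above the desk.
- box_slide (a joint): travel of the receiving box along the rail, m: 0 at the far end from the spout, 0.110 fully home against the stop, where the box stands right under the spout. It starts between 0 and 0.035. It stays where it is left; pushing takes about 2 to 3 N.
- push_plate (a point): middle of the top edge of the red push plate on the trailing end of the box carriage, 90 mm above the desk; axes as the station's. Plate 10 mm thick along the rail, 50 mm wide, free from 25 to 90 mm above the desk; rigid with the box, 55 mm behind its rear wall. Push its back face (towards station +x) or pinch it from above.
- box_floor (a point): centre of the inner floor of the open yellow box (outside 140 mm along the rail, 110 mm across, inside 130 x 100 mm, walls 57 mm high inside, rim 81 mm above the desk), 24 mm above the desk; axes as the station's; moves with the box
- rack: green tube rack fixed to the desk, 64 mm (x) x 160 mm (y) x 74 mm high, origin under its centre. The tubes stand in the row of holes at x = -13.5 mm, at y = -60, -12 and +36 mm, in any order. Top plate 59 mm high, end plates (at y = +-80 mm) 70 to 74 mm high. Behind it, from 580 mm ahead of the robot, stands a row of binders 320 mm high: keep the arm clear of it.
- red_tube: plastic tube with red push cap, to be discarded; 90 mm long, 14 mm diameter, cap 18 mm diameter, about 15 mm long; 20 g. Origin at its round bottom, z along it to the cap. Stands in the rack, bottom 3 mm and cap top 92 mm above the desk. Grip the cap from above, closing along the rack's x; lift 95 mm or more to clear the rack.
- red_cap (a point): top centre of the red cap, 89 mm above the tube's origin
- blue_tube: like the red tube but with a blue cap; stays in the rack
- white_tube: like the red tube but with a white cap; stays in the rack

How it is judged:
On the way, in this order (a step that is already met when the one before it is completed fails the run):
1. the box is home under the spout while the red tube is not yet at the spout (value of joint box_slide above 0.1 m and horizontal distance between red_tube and spout_mouth above 0.08 m), for 0.2 s.
2. the lower end of the red tube is inside the spout, with the box still home (value of joint box_slide above 0.1 m and horizontal distance between red_tube and spout_mouth below 0.05 m and z of red_tube in the frame of spout_mouth between -0.07 and 0 m).
At the end, for the whole second after the job is handed in: the box is within 10 mm of its home stop under the spout, the whole red-capped tube lies (or leans) at rest in the box below the spout, and the blue- and white-capped tubes stand where they stood (within 20 mm) (value of joint box_slide above 0.1 m and x of red_tube in the frame of box_floor between -0.075 and 0.075 m and y of red_tube in the frame of box_floor between -0.06 and 0.06 m and z of red_tube in the frame of box_floor below 0.075 m and x of red_cap in the frame of box_floor between -0.08 and 0.08 m and y of red_cap in the frame of box_floor between -0.065 and 0.065 m and z of red_cap in the frame of box_floor below 0.1 m and linear speed of red_tube below 0.05 m/s and distance of each of blue_tube, white_tube from where it was at the start of the episode below 0.02 m); the robot touches nothing.
It fails at once if the blue- or white-capped tube is pulled out of the rack or knocked over (distance of any of blue_tube, white_tube from where it was at the start of the episode above 0.03 m).
It also fails if it takes over 58 s, if anything falls off the work surface, if the arm or the gripper's body presses on something with over 40 N, if the wrist force passes 120 N, or if a joint passes its speed limit or range.

### The arm

A 6-joint arm with a two-finger parallel gripper is mounted at the origin on a cart in front of the work surface, level with it; the furniture and walls round the work are solid. World frame = base frame: x ahead of the robot, y to its left, z up, the work surface at z = 0. Lengths are in m, angles in rad, forces in N, time in s.
With the tool pointing down it reaches from about 0.35 to 0.975 m from the base axis. Payload 17.4 kg.
Tool frame: the origin (TCP) lies on the centre line of the jaws, within the pads' length; the fingertips stand 11 mm ahead of it and the grasp point (between the pads) lies 8 mm behind it (tip_reach is the distance from the TCP to the fingertips, in m); z points along the fingers, y is the line along which they close (so a half turn about z gives the same grasp; the last joint's range is limited). The gripper opens to 85 mm and grips with 20 to 120 N. Pads are 22 mm wide; open, the fingers measure 114 mm over their backs; the gripper's body (76 mm by 85 mm) begins 54 mm behind the grasp point. The pads swing forward as they close: fully open they stand 13 mm farther back than shut.
Start: joints at [1.093, 0.116, 1.442, -0, 1.584, -0.038], TCP at [0.287, 0.611, 0.242] pointing down, gripper open.
Joint ranges: [-2.83, 2.83], [-0.83, 2.19], [0.07, 2.5], [-1.14, 4.28], [0.01, 3], [-2.97, 2.97]. Speed limits (rad/s): [1.89, 1.89, 2.22, 3.14, 3.14, 3.14].

### API

Orientations are given as a unit quaternion [w, x, y, z].
In Python, from cell import observe, camera, sign_off, tip_reach gives the robot as it stands.
- The arm moves only by the tool step_arm, never from a script. Its argument "deltas" is a list of rows, each a list of 6 numbers: the shift along the tool's x, y, z in units of 100 mm (1.0 is 100 mm), then the turn, a rotation vector about the tool's x, y, z in units of pi/4 rad (1.0 is pi/4 rad). In form: [[x, y, z, ax, ay, az], ...]. A call has 1 to 5 rows; each row is the pose to reach, as a shift and turn from the pose commanded when the call began, along the tool's axes at that moment; what a row does not reach only later rows make up. A row lasts 1/8 s, in which the tool goes at most 62.5 mm and 10.7 degrees, less where a joint would pass 70% of its speed; a pose out of reach is approached as far as the arm can. A call with a number of a shift or a turn outside -1 to 1 is refused whole. A call with a gripper value outside its range is refused whole. "gripper" is the opening, from 0 (shut) to 1 (fully open), set as the call begins (left out, the last holds). The fingers move at their own pace and stop on an object; the grip force is fixed at half the most. Time passes only in rows, so rows that repeat a pose let the fingers close. It gives the time, the measured TCP pose, the force, the opening and the grip force at its end, in the units of the state.
- observe(): the state, without advancing time (a new reading comes with each control period).
- camera(name): name is "scene" or "top" or "wrist"; returns a dict with "color" (384x512x3 uint8, red, green, blue), "fx", "fy", "cx", "cy" (pixels), "dist" ([k1, k2, p1, p2, k3] as OpenCV has them; the pictures are not rectified), "xyz" and "orientation" of the camera in the world; the wrist camera has in their place "T_tool_cam" (4x4, takes a point from camera to tool coordinates, whose origin is the TCP and whose axes are the flange's). Camera axes: x right, y down, z forward; pixel columns grow to the right and rows downward; lengths in m; the calibration is good to about 2 mm. A picture is of the moment at which its call begins: read the wrist's pose just before it. There is no depth.
- sign_off(): hands the job in; it is judged then, once.
The state is a dict: "t": time; "joint_pos": joint angles; "dq": joint speeds; "joint_efforts": joint torques, N m; "tcp_pos": TCP position; "orientation": TCP orientation; "contact_force": force on the tool from outside, world axes, zero at the start; "moment": the same for the moment, N m; "opening": finger opening in m; "gripper_force": force on a finger pad.
Only numpy, scipy, OpenCV 4.12 (cv2) and the standard library are available. Lean on these libraries where they do the work, as an engineer would, in place of code of your own. Each camera call takes 0.05 s, during which the arm holds its last target. There are 200 camera calls.

## Working session

There is one attempt and no reset: what is moved stays moved. The work goes in short steps, Python scripts to look and compute and a tool call to move; the robot and the scene stay as the last step left them, time stands still between calls to the robot, and variables do not carry over. Pictures are saved under pics/ and viewed, at most 10 in all, crops included, and the job is handed in when it is done.

Besides the shell and the picture viewer there is one more tool, called after "Request:" in YAML: its name, and indented under it one key for each argument. step_arm: Moves the arm, as the interface text tells. Its arguments: {"type":"object","properties":{"deltas":{"type":"array"},"gripper":{"type":"number"}},"required":["deltas"]}

```bash
mkdir -p pics; cat > h.py <<'E'
import numpy as np, cv2
from scipy.spatial.transform import Rotation as R
from cell import observe, camera, sign_off, tip_reach
def rot(q): return R.from_quat([q[1],q[2],q[3],q[0]]).as_matrix()
def cam(name):
    s=observe(); c=camera(name)
    if name=="wrist":
        T=np.eye(4);T[:3,:3]=rot(s["orientation"]);T[:3,3]=s["tcp_pos"];c["T"]=T@np.array(c["T_tool_cam"])
    else:
        T=np.eye(4);T[:3,:3]=rot(c["orientation"]);T[:3,3]=c["xyz"];c["T"]=T
    c["K"]=np.array([[c["fx"],0,c["cx"]],[0,c["fy"],c["cy"]],[0,0,1.]]);c["dist"]=np.array(c["dist"],float)
    return c
def ray(c,uv,z):
    p=cv2.undistortPoints(np.array(uv,float).reshape(-1,1,2),c["K"],c["dist"])[:,0]
    d=np.c_[p,np.ones(len(p))]@c["T"][:3,:3].T;o=c["T"][:3,3]
    return o+d*((z-o[2])/d[:,2])[:,None]
def proj(c,P):
    Ti=np.linalg.inv(c["T"]);r=cv2.Rodrigues(Ti[:3,:3])[0]
    return cv2.projectPoints(np.array(P,float).reshape(-1,1,3),r,Ti[:3,3],c["K"],c["dist"])[0][:,0]
def save(c,n): cv2.imwrite("pics/"+n,c["color"][:,:,::-1])
def blobs(c,col,amin=15):
    hsv=cv2.cvtColor(np.ascontiguousarray(c["color"]),cv2.COLOR_RGB2HSV)
    rng={"red":[((0,120,60),(8,255,255)),((172,120,60),(180,255,255))],"yellow":[((20,120,80),(34,255,255))],"blue":[((98,120,50),(125,255,255))],"green":[((40,70,40),(88,255,255))]}[col]
    m=sum(cv2.inRange(hsv,a,b) for a,b in rng)
    n,l,st,ce=cv2.connectedComponentsWithStats(m)
    return [(st[i].tolist(),ce[i].round(1).tolist(),(l==i).astype(np.uint8)) for i in range(1,n) if st[i][4]>=amin]
E
python3 - <<'E'
from h import *
s=observe();print(s["tcp_pos"],s["orientation"],s["t"],tip_reach)
ims=[]
for n in("scene","top"):
    c=cam(n);save(c,n+".png");print(n,c["T"].round(3).tolist(),c["fx"])
    for col in("red","yellow","blue","green"):
        for b in blobs(c,col):print(col,b[0],b[1])
E
```

```text
[0.28728053 0.61060767 0.24155579] [-1.60327880e-04  2.18101152e-01  9.75925991e-01 -5.67960882e-04] 0.0 0.011
scene [[0.749, -0.25, 0.614, -0.114], [-0.663, -0.298, 0.687, -0.622], [0.011, -0.921, -0.389, 0.525], [0.0, 0.0, 0.0, 1.0]] 367.2250306192063
red [306, 125, 53, 122, 1276] [320.9, 188.4]
red [172, 139, 10, 9, 78] [176.6, 142.7]
red [208, 197, 18, 23, 336] [216.9, 208.2]
red [354, 280, 9, 9, 67] [358.0, 284.0]
yellow [278, 129, 16, 100, 954] [286.0, 176.9]
yellow [187, 176, 43, 38, 1042] [205.9, 192.0]
blue [297, 125, 6, 9, 22] [299.1, 128.4]
blue [300, 128, 12, 11, 47] [306.1, 132.9]
blue [185, 139, 31, 26, 491] [200.5, 149.5]
blue [135, 172, 35, 17, 368] [152.9, 180.2]
blue [293, 192, 12, 19, 72] [298.7, 202.0]
blue [158, 206, 11, 3, 19] [162.9, 206.8]
blue [292, 224, 12, 9, 26] [297.2, 228.2]
blue [313, 261, 8, 7, 45] [316.7, 264.2]
blue [249, 264, 8, 8, 17] [253.7, 266.4]
green [0, 0, 63, 26, 1205] [29.4, 11.3]
green [92, 21, 11, 32, 198] [97.9, 34.3]
green [75, 57, 25, 12, 180] [86.6, 64.0]
green [64, 116, 26, 15, 125] [77.0, 123.2]
green [167, 148, 3, 10, 15] [168.2, 1
[... 742 characters left out ...]
30.6, 166.5]
blue [237, 183, 69, 60, 3109] [270.5, 212.6]
blue [73, 185, 22, 29, 168] [88.1, 199.8]
blue [338, 208, 6, 5, 26] [340.7, 209.9]
blue [54, 214, 10, 2, 17] [59.1, 214.6]
blue [141, 218, 7, 13, 41] [144.1, 224.1]
green [58, 131, 15, 7, 49] [66.0, 133.7]
green [35, 134, 24, 6, 70] [45.9, 137.0]
green [321, 194, 57, 25, 1059] [348.2, 205.5]
green [4, 244, 6, 6, 15] [6.5, 246.0]
green [0, 249, 184, 135, 10852] [79.7, 329.0]
green [223, 303, 86, 57, 965] [255.1, 323.4]
green [252, 319, 25, 15, 98] [261.9, 328.2]
green [262, 318, 8, 7, 16] [266.2, 321.8]
green [271, 325, 41, 53, 354] [301.1, 351.3]
green [171, 350, 56, 34, 787] [195.1, 371.9]
green [224, 365, 22, 19, 120] [232.1, 377.3]
```

View pics/scene.png

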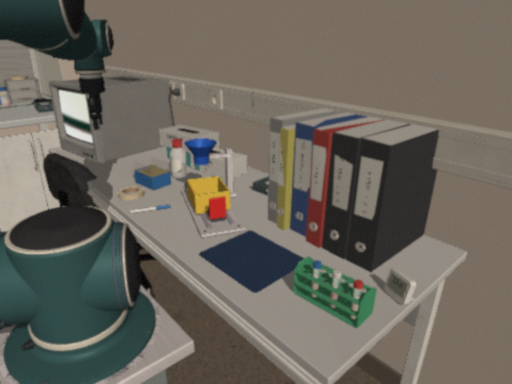

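View pics/top.png

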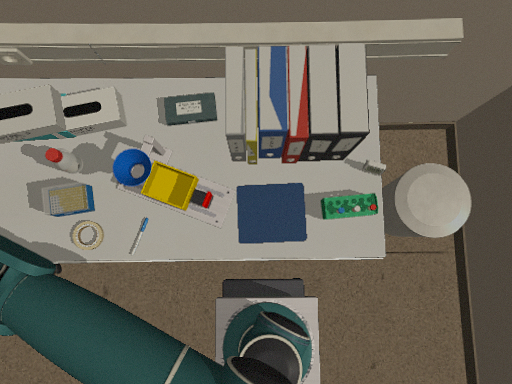

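Top view: spout at (131,166), box (170,185), red plate (207,199), and the rack at (349,206) with red cap (372,207), white (358,208) and blue (341,210). Now I'll turn these into positions.

```bash
python3 - <<'E'
from h import *
c=cam("top");s=cam("scene")
def get(c,col,box):
    return [b for b in blobs(c,col) if box[0]<=b[1][0]<=box[2] and box[1]<=b[1][1]<=box[3]][0]
# spout: fit circle on mouth rim
b=get(c,"blue",(110,145,160,190));cn=max(cv2.findContours(b[2],0,1)[0],key=cv2.contourArea)
(u,v),r=cv2.minEnclosingCircle(cn);print("spout circle",u,v,r,ray(c,[[u,v]],.2).round(4))
e=cv2.fitEllipse(cn);print(e)
b2=get(s,"blue",(185,135,215,165));cn=max(cv2.findContours(b2[2],0,1)[0],key=cv2.contourArea)
x,y,w,h=cv2.boundingRect(cn);print("scene spout bbox",x,y,w,h)
L=cn[:,0]; l=L[L[:,0].argmin()];rr=L[L[:,0].argmax()];print(ray(s,[(l+rr)/2],.2).round(4))
# plate
b=get(c,"red",(195,185,220,215));cn=max(cv2.findContours(b[2],0,1)[0],key=cv2.contourArea)
ra=cv2.minAreaRect(cn);print("plate",ra);P=ray(c,cv2.boxPoints(ra),.09);print(P.round(4))
b=get(s,"red",(205,195,230,225));cn=max(cv2.findContours(b[2],0,1)[0],key=cv2.contourArea);print("scene plate",cv2.boxPoints(cv2.minAreaRect(cn)).round(1).tolist())
# box rim
b=get(c,"yellow",(140,160,200,210));cn=max(cv2.findContours(b[2],0,1)[0],key=cv2.contourArea)
print("box",(ra:=cv2.minAreaRect(cn)));print(ray(c,cv2.boxPoints(ra),.081).round(4), ray(c,[ra[0]],.081))
# caps
print("red",ray(c,[get(c,"red",(360,195,385,215))[1]],.09),ray(s,[get(s,"red",(350,275,365,295))[1]],.085))
print("blue",ray(c,[get(c,"blue",(330,200,350,220))[1]],.09),ray(s,[get(s,"blue",(310,255,322,270))[1]],.085))
b=get(c,"green",(330,195,365,215));cn=max(cv2.findContours(b[2],0,1)[0],key=cv2.contourArea)
ra=cv2.minAreaRect(cn);print("rack",ra,ray(c,cv2.boxPoints(ra),.065).round(4))
a=cv2.resize(c["color"][135:235,105:235],None,fx=5,fy=5,interpolation=2)
a2=cv2.resize(c["color"][185:225,310:390],None,fx=5,fy=5,interpolation=2)
im=np.zeros((500,650,3),np.uint8);im[:]=a;im[:200,250:]=a2
cv2.imwrite("pics/crop.png",im[:,:,::-1])
E
```

```text
spout circle 131.93333435058594 167.6666717529297 19.285213470458984 [[0.5282 0.3731 0.2   ]]
((131.64480590820312, 167.0870819091797), (35.92476272583008, 37.75082778930664), 64.00204467773438)
scene spout bbox 185 139 31 27
[[0.5247 0.3654 0.2   ]]
plate ((207.08621215820312, 199.0345001220703), (6.4993367195129395, 16.341190338134766), 21.801410675048828)
[[0.4319 0.1945 0.09  ]
 [0.478  0.1764 0.09  ]
 [0.4704 0.1581 0.09  ]
 [0.4243 0.1763 0.09  ]]
scene plate [[206.89999389648438, 198.1999969482422], [224.0, 196.8000030517578], [225.6999969482422, 217.89999389648438], [208.6999969482422, 219.39999389648438]]
box ((169.5281524658203, 184.9276123046875), (49.49980926513672, 36.244625091552734), 21.250505447387695)
[[0.4737 0.382  0.081 ]
 [0.5784 0.3443 0.081 ]
 [0.5206 0.202  0.081 ]
 [0.417  0.2411 0.081 ]] [[0.49708246 0.2923764  0.081     ]]
red [[ 0.42209251 -0.32150461  0.09      ]] [[ 0.42295549 -0.32339824  0.085     ]]
blue [[ 0.41345895 -0.22595265  0.09      ]] [[ 0.41449901 -0.22794522  0.085     ]]
rack ((349.208984375, 205.79916381835938), (21.547510147094727, 56.22270202636719), 84.80557250976562) [[ 0.4544 -0.1699  0.065 ]
 [ 0.4682 -0.3418  0.065 ]
 [ 0.4021 -0.3442  0.065 ]
 [ 0.3882 -0.1736  0.065 ]]
```

View pics/crop.png

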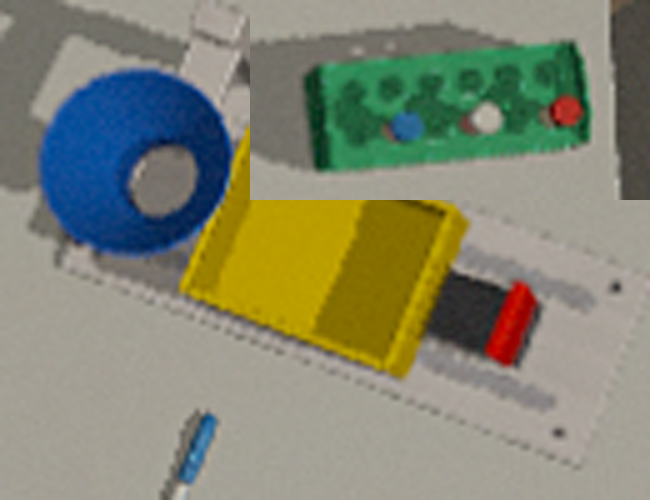

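The crop confirms it: yellow box and red plate on the rail, spout throat open, tubes in the order blue, white, red. Rail heading is about 68.6°. The plate is at (0.451, 0.176), the spout at (0.528, 0.373) and the red cap at (0.422, -0.322). The plate-to-box distance (125 mm) and red-to-blue spacing (96 mm) match the given sizes. First move: go behind the plate with the gripper shut.

Request:
step_arm:
  deltas:
    - [-0.42,-0.45,0,0,0,0]
    - [-0.84,-0.91,0,0,0,0]
    - [-0.84,-0.91,0,0,0,0]
  gripper: 0

```text
t: 0.57
tcp_pos: [0.3256, 0.49, 0.2428]
orientation: [0.0, 0.219, 0.976, 0.0]
contact_force: [-0.3, 0.9, 0.6]
opening: 0.032
gripper_force: 0.0
```

Request:
step_arm:
  deltas:
    - [-0.42,-0.45,0,0,0,0]
    - [-0.84,-0.91,0,0,0,0]
    - [-0.84,-0.91,0,0,0,0]

```text
t: 0.95
tcp_pos: [0.3628, 0.3724, 0.2428]
orientation: [0.0, 0.22, 0.976, 0.0]
contact_force: [0.0, 0.4, 0.8]
opening: 0.0002
gripper_force: 0.0
```

Request:
step_arm:
  deltas:
    - [-0.42,-0.45,0,0,0,0]
    - [-0.84,-0.91,0,0,0,0]
    - [-0.84,-0.91,0,0,0,0]

```text
t: 1.32
tcp_pos: [0.4002, 0.2546, 0.2426]
orientation: [0.0, 0.22, 0.976, 0.0]
contact_force: [-0.6, 0.6, 0.3]
opening: 0.0002
gripper_force: 0.0
```

Request:
step_arm:
  deltas:
    - [-0.42,-0.45,0,0,0,0]
    - [-0.84,-0.91,0,0,0,-0.084]
    - [-0.84,-0.91,0,0,0,-0.084]
    - [-0.84,-0.91,0,0,0,-0.084]

```text
t: 1.82
tcp_pos: [0.4366, 0.1394, 0.2423]
orientation: [-0.0, 0.186, 0.983, 0.0]
contact_force: [-1.1, -0.8, 0.2]
opening: -0.0001
gripper_force: 0.0
```

Request:
step_arm:
  deltas:
    - [0,0,0.5,0,0,0]
    - [0,0,0.9,0,0,0]
    - [0,0,0.9,0,0,0]

```text
t: 2.2
tcp_pos: [0.435, 0.1398, 0.15]
orientation: [-0.002, 0.185, 0.983, -0.001]
contact_force: [-0.1, 0.6, 0.3]
opening: -0.0001
gripper_force: 0.0
```

Request:
step_arm:
  deltas:
    - [0,0,0.4,0,0,0]
    - [0,0,0.8,0,0,0]
    - [0,0,0.95,0,0,0]
    - [0,0,0.95,0,0,0]

```text
t: 2.7
tcp_pos: [0.4367, 0.139, 0.0582]
orientation: [-0.0, 0.185, 0.983, 0.0]
contact_force: [0.4, -0.2, 0.5]
opening: 0.0003
gripper_force: 0.0
```

```bash
python3 - <<'E'
from h import *
c=cam("scene");cv2.imwrite("pics/s2.png",cv2.resize(c["color"][110:250,120:270],None,fx=4,fy=4,interpolation=2)[:,:,::-1])
E
```

```text
(no output)
```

View pics/s2.png

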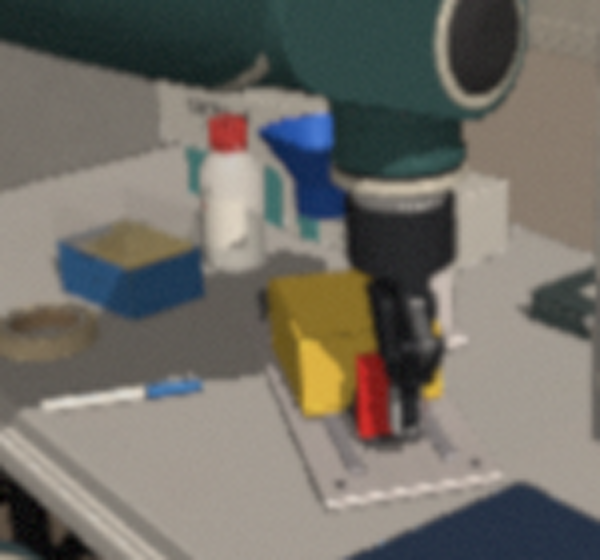

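The shut fingers are behind the red plate, just right of its centre as seen here, and clear of it. Now push.

Request:
step_arm:
  deltas:
    - [0,0.1,0,0,0,0]
    - [0,0.2,0,0,0,0]
    - [0,0.35,0,0,0,0]
    - [0,0.5,0,0,0,0]
    - [0,0.6,0,0,0,0]

```text
t: 3.38
tcp_pos: [0.4596, 0.1955, 0.0585]
orientation: [0.001, 0.186, 0.983, 0.0]
contact_force: [1.9, -3.2, 7.2]
opening: -0.0001
gripper_force: 3.8
```

Request:
step_arm:
  deltas:
    - [0,0.08,0,0,0,0]
    - [0,0.16,0,0,0,0]
    - [0,0.23,0,0,0,0]
    - [0,0.3,0,0,0,0]
    - [0,0.3,0,0,0,0]

```text
t: 4.0
tcp_pos: [0.4704, 0.2234, 0.0584]
orientation: [0.001, 0.186, 0.983, 0.001]
contact_force: [1.2, -0.2, 4.5]
opening: -0.0
gripper_force: 1.9
```

Request:
step_arm:
  deltas:
    - [0,0.03,0,0,0,0]
    - [0,0.06,0,0,0,0]
    - [0,0.09,0,0,0,0]
    - [0,0.09,0,0,0,0]

```text
t: 4.5
tcp_pos: [0.4735, 0.2315, 0.0583]
orientation: [0.001, 0.186, 0.983, 0.001]
contact_force: [1.4, 0.3, 5.6]
opening: 0.0
gripper_force: 2.3
```

```bash
python3 - <<'E'
from h import *
c=cam("top");save(c,"t3.png")
for col in("red","yellow"):
    for b in blobs(c,col):
        if 110<b[1][0]<225 and 145<b[1][1]<220:
            cn=max(cv2.findContours(b[2],0,1)[0],key=cv2.contourArea);ra=cv2.minAreaRect(cn);print(col,b[0],ray(c,cv2.boxPoints(ra),.09 if col=="red" else .081).round(3).tolist())
E
```

```text
yellow [150, 159, 10, 7, 37] [[0.565, 0.359, 0.081], [0.581, 0.353, 0.081], [0.57, 0.326, 0.081], [0.553, 0.332, 0.081]]
yellow [131, 164, 13, 14, 102] [[0.532, 0.418, 0.081], [0.572, 0.397, 0.081], [0.558, 0.372, 0.081], [0.518, 0.393, 0.081]]
yellow [116, 181, 27, 13, 97] [[0.501, 0.458, 0.081], [0.521, 0.452, 0.081], [0.493, 0.37, 0.081], [0.472, 0.376, 0.081]]
```

Request:
step_arm:
  deltas:
    - [0,0.02,0,0,0,0]
    - [0,0.04,0,0,0,0]
    - [0,0.06,0,0,0,0]
    - [0,0.06,0,0,0,0]

```text
t: 5.05
tcp_pos: [0.4741, 0.2328, 0.0581]
orientation: [-0.001, 0.186, 0.983, -0.005]
contact_force: [-21.7, -49.5, 28.0]
opening: -0.0
gripper_force: 25.3
```

The force jumped to 54 N and the motion stalled, so the box is home. Back off, rise and check.

Request:
step_arm:
  deltas:
    - [0,-0.06,0,0,0,0]
    - [0,-0.3,0,0,0,0]
    - [0,-0.4,0,0,0,0]
    - [0,-0.4,0,0,0,0]

```text
t: 5.55
tcp_pos: [0.4603, 0.199, 0.0575]
orientation: [0.0, 0.186, 0.983, 0.0]
contact_force: [0.7, 0.7, 0.3]
opening: 0.0001
gripper_force: 0.0
```

Request:
step_arm:
  deltas:
    - [0,0,-0.5,0,0,0]
    - [0,0,-1.0,0,0,0]
    - [0,0,-1.0,0,0,0]

```text
t: 5.92
tcp_pos: [0.4619, 0.2001, 0.1616]
orientation: [0.003, 0.186, 0.983, 0.002]
contact_force: [0.1, 0.1, -1.2]
opening: -0.0001
gripper_force: 0.0
```

Request:
step_arm:
  deltas:
    - [0,-0.5,-0.25,0,0,0]
    - [0,-1.0,-0.5,0,0,0.2]
    - [0,-1.0,-0.5,0,0,0.4]
    - [0,-1.0,-0.5,0,0,0.6]
    - [0,-1.0,-0.5,0,0,0.7]
  gripper: 0.6

```text
t: 6.55
tcp_pos: [0.4239, 0.1061, 0.2068]
orientation: [-0.0, 0.447, 0.894, -0.0]
contact_force: [-0.1, -0.4, -0.1]
opening: 0.0512
gripper_force: 0.0
```

```bash
python3 - <<'E'
from h import *
s=observe();print(s["tcp_pos"],s["joint_pos"])
M=rot(s["orientation"]);d=np.array([.422,-.322,s["tcp_pos"][2]])-s["tcp_pos"]
print("tool delta to red/100mm",(M.T@d/0.1).round(3),"ty yaw",np.degrees(np.arctan2(M[1,1],M[0,1])))
c=cam("top");save(c,"t4.png")
for col in("red","yellow","blue"):
    for b in blobs(c,col):
        if 110<b[1][0]<225 and 145<b[1][1]<220:
            cn=max(cv2.findContours(b[2],0,1)[0],key=cv2.contourArea);ra=cv2.minAreaRect(cn);print(col,b[0],ray(c,cv2.boxPoints(ra),.09 if col=="red" else .081).round(3).tolist())
            if col=="red":print(ray(c,[ra[0]],.09))
E
```

```text
[0.42386737 0.10611345 0.20675931] [ 1.86801340e-01 -4.14263734e-01  1.97145907e+00  1.72673346e-04
  1.58480116e+00 -4.56425873e-01]
tool delta to red/100mm [-3.414 -2.583 -0.   ] ty yaw 36.85434385654925
red [176, 188, 5, 10, 32] [[0.458, 0.27, 0.09], [0.486, 0.271, 0.09], [0.486, 0.259, 0.09], [0.458, 0.258, 0.09]]
[[0.47211537 0.26453975 0.09      ]]
yellow [116, 159, 59, 42, 940] [[0.505, 0.458, 0.081], [0.61, 0.42, 0.081], [0.549, 0.275, 0.081], [0.446, 0.315, 0.081]]
yellow [131, 164, 13, 14, 142] [[0.564, 0.411, 0.081], [0.563, 0.375, 0.081], [0.523, 0.374, 0.081], [0.523, 0.41, 0.081]]
blue [113, 149, 38, 37, 916] [[0.611, 0.468, 0.081], [0.61, 0.354, 0.081], [0.498, 0.352, 0.081], [0.499, 0.464, 0.081]]
```

The box centre is now (0.527, 0.367), under the spout, so it is home. Next, go over the rack.

Request:
step_arm:
  deltas:
    - [-0.4,-0.3,0,0,0,0.2]
    - [-0.8,-0.6,0,0,0,0.4]
    - [-1.0,-0.757,0,0,0,0.6]
    - [-1.0,-0.757,0,0,0,0.706]
    - [-1.0,-0.757,0,0,0,0.706]

```text
t: 7.22
tcp_pos: [0.4238, -0.0196, 0.2069]
orientation: [-0.0, 0.673, 0.74, -0.0]
contact_force: [0.0, 0.3, -0.2]
opening: 0.0514
gripper_force: 0.0
```

Request:
step_arm:
  deltas:
    - [-0.5,-0.05,0,0,0,0]
    - [-1.0,-0.09,0,0,0,0]
    - [-1.0,-0.09,0,0,0,0]

```text
t: 7.6
tcp_pos: [0.4239, -0.1219, 0.2069]
orientation: [-0.0, 0.673, 0.739, -0.0]
contact_force: [-0.0, 0.4, -1.0]
opening: 0.0512
gripper_force: 0.0
```

Request:
step_arm:
  deltas:
    - [-0.5,-0.05,0,0,0,0]
    - [-1.0,-0.09,0,0,0,0]
    - [-1.0,-0.09,0,0,0,0]

```text
t: 7.98
tcp_pos: [0.4243, -0.2217, 0.2067]
orientation: [-0.001, 0.673, 0.739, -0.0]
contact_force: [-0.7, 0.1, -0.9]
opening: 0.0515
gripper_force: 0.0
```

Request:
step_arm:
  deltas:
    - [-0.5,-0.05,0,0,0,0]
    - [-1.0,-0.09,0,0,0,0]
    - [-1.0,-0.09,0,0,0,0]
    - [-1.0,-0.09,0,0,0,0]

```text
t: 8.48
tcp_pos: [0.425, -0.3195, 0.2071]
orientation: [-0.0, 0.673, 0.74, 0.0]
contact_force: [-0.5, 0.3, -0.4]
opening: 0.0513
gripper_force: 0.0
```

```bash
python3 - <<'E'
from h import *
s=observe();print(s["tcp_pos"],s["opening"])
M=rot(s["orientation"]);print("ty yaw",np.degrees(np.arctan2(M[1,1],M[0,1])))
c=cam("wrist");save(c,"w1.png")
for col in("red","blue"):
    for b in blobs(c,col,30):
        (u,v),r=cv2.minEnclosingCircle(max(cv2.findContours(b[2],0,1)[0],key=cv2.contourArea))
        p=ray(c,[[u,v]],.092)[0];p2=ray(c,[b[1]],.092)[0];print(col,b[0],b[1],u,v,r,p.round(4),p2.round(4),(M.T@(p-s["tcp_pos"])).round(4))
E
```

```text
[ 0.4249868  -0.31952222  0.20705327] 0.05125879025948343
ty yaw 5.424919554025336
red [241, 190, 19, 20, 294] [249.9, 199.8] 250.0 199.63157653808594 9.837140083312988 [ 0.4216 -0.3213  0.092 ] [ 0.4215 -0.3214  0.092 ] [-0.0015 -0.0035  0.1151]
blue [241, 77, 20, 22, 356] [250.5, 87.7] 250.5 87.64286041259766 10.932636260986328 [ 0.4132 -0.226   0.092 ] [ 0.4132 -0.2261  0.092 ] [ 0.0941 -0.0029  0.1151]
```

View pics/w1.png

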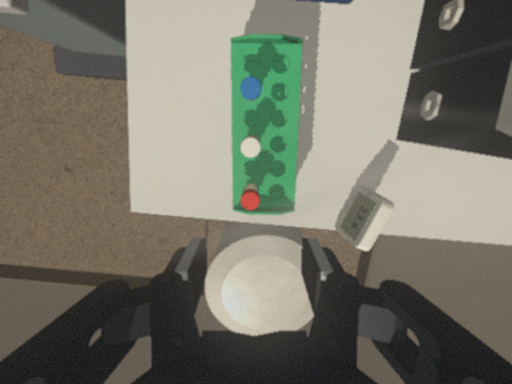

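The wrist view shows red (250,200), white (250,148) and blue (250,88) in the rack. The red cap is 1.5/3.5 mm off the tool axis, which agrees with the first measurement to within 1 mm. Lower and grip.

Request:
step_arm:
  deltas:
    - [-0.015,-0.035,0.4,0,0,0]
    - [-0.015,-0.035,0.8,0,0,0]
    - [-0.015,-0.035,0.8,0,0,0]

```text
t: 8.9
tcp_pos: [0.4205, -0.3207, 0.1251]
orientation: [-0.002, 0.673, 0.74, 0.0]
contact_force: [0.2, -0.9, 0.5]
opening: 0.0513
gripper_force: 0.0
```

Request:
step_arm:
  deltas:
    - [0,0,0.25,0,0,0]
    - [0,0,0.48,0,0,0]
    - [0,0,0.48,0,0,0]

```text
t: 9.28
tcp_pos: [0.4214, -0.322, 0.0799]
orientation: [-0.0, 0.673, 0.739, 0.0]
contact_force: [0.9, -0.1, 0.3]
opening: 0.0516
gripper_force: 0.0
```

Request:
step_arm:
  deltas:
    - [0,0,0,0,0,0]
    - [0,0,0,0,0,0]
    - [0,0,0,0,0,0]
    - [0,0,0,0,0,0]
    - [0,0,0,0,0,0]
  gripper: 0

```text
t: 9.9
tcp_pos: [0.4217, -0.3232, 0.081]
orientation: [0.001, 0.674, 0.739, 0.0]
contact_force: [-0.2, 0.6, 6.9]
opening: 0.0122
gripper_force: 58.5
```

The opening is 12 mm, less than the 18 mm cap. Lift a little and look.

Request:
step_arm:
  deltas:
    - [0,0,-0.1,0,0,0]
    - [0,0,-0.2,0,0,0]
    - [0,0,-0.3,0,0,0]
    - [0,0,-0.3,0,0,0]

```text
t: 10.4
tcp_pos: [0.4214, -0.3229, 0.1104]
orientation: [0.001, 0.674, 0.739, 0.0]
contact_force: [0.4, 0.5, -0.4]
opening: 0.0125
gripper_force: 58.5
```

```bash
python3 - <<'E'
from h import *
s=observe();print(s["opening"],s["gripper_force"],s["contact_force"])
c=cam("scene");a=cv2.resize(c["color"][220:330,270:400],None,fx=4,fy=4,interpolation=2)
w=cam("wrist");b=cv2.resize(w["color"][120:384,100:400],None,fx=.93,fy=.93)
im=np.zeros((440,800,3),np.uint8);im[:,:520]=a;im[:b.shape[0],521:521+b.shape[1]]=b[:,:279]
cv2.imwrite("pics/g1.png",im[:,:,::-1])
E
```

```text
0.012470001857743072 58.48983407020569 [ 0.36698861  0.46247529 -0.40199211]
```

View pics/g1.png

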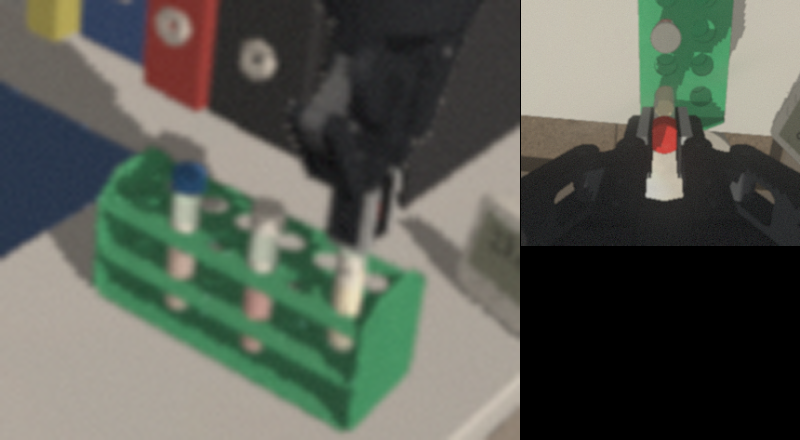

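The red cap is held between the pads and the tube is rising straight out of its hole; blue and white stand undisturbed. Lift clear and carry to the spout.

Request:
step_arm:
  deltas:
    - [0,0,-0.3,0,0,0]
    - [0,0,-0.65,0,0,0]
    - [0,0,-0.95,0,0,0]
    - [0,0,-0.95,0,0,0]

```text
t: 11.0
tcp_pos: [0.4216, -0.3231, 0.2063]
orientation: [0.001, 0.674, 0.739, 0.0]
contact_force: [0.7, -0.9, -0.1]
opening: 0.0119
gripper_force: 58.9
```

Request:
step_arm:
  deltas:
    - [0,0,-0.35,0,0,0]
    - [0,0,-0.7,0,0,0]
    - [0,0,-1.0,0,0,0]
    - [0,0,-1.0,0,0,0]

```text
t: 11.5
tcp_pos: [0.4214, -0.3229, 0.3054]
orientation: [0.001, 0.674, 0.739, 0.0]
contact_force: [1.0, 0.3, -0.8]
opening: 0.0123
gripper_force: 58.9
```

Request:
step_arm:
  deltas:
    - [0.3,0.03,0,0,0,0]
    - [0.65,0.06,0,0,0,0]
    - [0.995,0.095,0,0,0,0]

```text
t: 11.88
tcp_pos: [0.421, -0.2217, 0.3022]
orientation: [-0.001, 0.674, 0.739, -0.0]
contact_force: [-0.2, -0.2, -0.5]
opening: 0.0119
gripper_force: 58.9
```

Request:
step_arm:
  deltas:
    - [0.3,0.03,0,0,0,0]
    - [0.65,0.06,0,0,0,0]
    - [0.995,0.095,0,0,0,0]

```text
t: 12.25
tcp_pos: [0.4213, -0.1217, 0.3023]
orientation: [-0.001, 0.674, 0.739, -0.0]
contact_force: [0.5, -0.2, -0.7]
opening: 0.0117
gripper_force: 58.9
```

Request:
step_arm:
  deltas:
    - [0.3,0.03,0,0,0,0]
    - [0.65,0.06,0,0,0,0]
    - [0.995,0.095,0,0,0,0]

```text
t: 12.62
tcp_pos: [0.4215, -0.0218, 0.3024]
orientation: [-0.001, 0.674, 0.739, -0.001]
contact_force: [0.8, -0.0, -0.5]
opening: 0.0118
gripper_force: 58.9
```

Request:
step_arm:
  deltas:
    - [0.3,0.03,0,0,0,0]
    - [0.65,0.06,0,0,0,0]
    - [0.995,0.095,0,0,0,0]
    - [0.995,0.095,0,0,0,0]

```text
t: 13.12
tcp_pos: [0.4218, 0.0787, 0.3024]
orientation: [-0.001, 0.673, 0.74, -0.001]
contact_force: [0.8, -1.1, 0.2]
opening: 0.0119
gripper_force: 58.9
```

Request:
step_arm:
  deltas:
    - [0.3,0.15,0,0,0,0]
    - [0.62,0.3,0,0,0,0]
    - [0.94,0.447,0,0,0,0]
    - [0.94,0.447,0,0,0,0]

```text
t: 13.62
tcp_pos: [0.4582, 0.1756, 0.3024]
orientation: [-0.001, 0.673, 0.74, -0.001]
contact_force: [0.3, -1.2, -0.6]
opening: 0.0121
gripper_force: 58.9
```

```bash
python3 - <<'E'
from h import *
s=observe();M=rot(s["orientation"]);print(s["tcp_pos"],s["opening"])
c=cam("wrist");save(c,"w2.png")
for b in blobs(c,"blue",200):
    cn=max(cv2.findContours(b[2],0,1)[0],key=cv2.contourArea);e=cv2.fitEllipse(cv2.convexHull(cn));print(b[0],e,ray(c,[e[0]],.2).round(4))
d=np.array([.528,.370,s["tcp_pos"][2]])-s["tcp_pos"];print((M.T@d/.1).round(3))
E
```

```text
[0.4582122  0.17559463 0.30239916] 0.012116655586448474
[330, 0, 99, 23, 1564] ((383.250244140625, -54.450557708740234), (137.57125854492188, 156.0253143310547), 22.858007431030273) [[0.5297 0.3697 0.2   ]]
[ 1.87   0.878 -0.003]
```

View pics/w2.png

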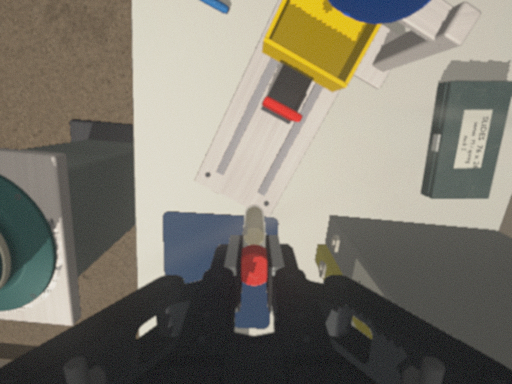

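The red cap is held at (256,266), the box is home under the spout, and the rim fit gives the spout at (0.529, 0.370), agreeing with the earlier value. Go above it.

Request:
step_arm:
  deltas:
    - [0.3,0.15,0,0,0,0]
    - [0.62,0.3,0,0,0,0]
    - [0.94,0.44,0,0,0,0]
    - [0.94,0.44,0,0,0,0]

```text
t: 14.18
tcp_pos: [0.4934, 0.2726, 0.3031]
orientation: [-0.0, 0.673, 0.739, -0.001]
contact_force: [-0.1, -0.3, -0.0]
opening: 0.0123
gripper_force: 58.9
```

Request:
step_arm:
  deltas:
    - [0.3,0.15,0,0,0,0]
    - [0.62,0.3,0,0,0,0]
    - [0.93,0.44,0,0,0,0]
    - [0.93,0.44,0,0,0,0]

```text
t: 14.68
tcp_pos: [0.5287, 0.369, 0.3033]
orientation: [-0.0, 0.673, 0.739, -0.001]
contact_force: [0.5, -0.1, -1.2]
opening: 0.0119
gripper_force: 58.9
```

```bash
python3 - <<'E'
from h import *
s=observe();M=rot(s["orientation"]);print(s["tcp_pos"],s["opening"])
c=cam("wrist");w=c["color"];cc=cam("scene");a=cv2.resize(cc["color"][70:220,130:280],(384,384),interpolation=2)
im=np.hstack([a,w[:,60:460]]);cv2.imwrite("pics/w3.png",im[:,:,::-1])
E
```

```text
[0.52868673 0.36896452 0.30326992] 0.011908287148518352
```

View pics/w3.png

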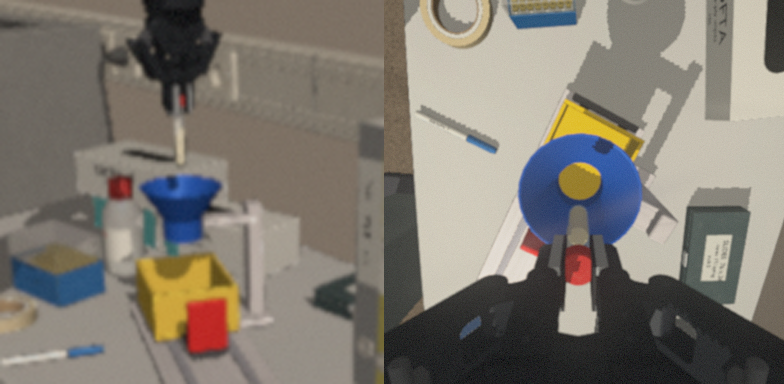

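The tube hangs upright, centred over the funnel, and the box is directly below. Lower 70 mm and release.

Request:
step_arm:
  deltas:
    - [0,0,0.2,0,0,0]
    - [0,0,0.4,0,0,0]
    - [0,0,0.6,0,0,0]
    - [0,0,0.7,0,0,0]
    - [0,0,0.7,0,0,0]

```text
t: 15.4
tcp_pos: [0.528, 0.3691, 0.2334]
orientation: [-0.0, 0.674, 0.739, -0.001]
contact_force: [-1.5, -0.3, 0.2]
opening: 0.0122
gripper_force: 58.9
```

Request:
step_arm:
  deltas:
    - [0,0,0,0,0,0]
    - [0,0,0,0,0,0]

```text
t: 15.65
tcp_pos: [0.5284, 0.3694, 0.2351]
orientation: [0.0, 0.674, 0.739, 0.001]
contact_force: [-0.4, -0.4, -0.0]
opening: 0.0119
gripper_force: 58.9
```

Request:
step_arm:
  deltas:
    - [0,0,0,0,0,0]
    - [0,0,0,0,0,0]
    - [0,0,0,0,0,0]
    - [0,0,0,0,0,0]
    - [0,0,0,0,0,0]
  gripper: 0.5

```text
t: 16.27
tcp_pos: [0.5282, 0.3692, 0.2343]
orientation: [-0.0, 0.674, 0.739, 0.0]
contact_force: [0.5, 0.2, 0.1]
opening: 0.0424
gripper_force: 0.0
```

Request:
step_arm:
  deltas:
    - [0,0,-0.4,0,0,0]
    - [0,0,-0.9,0,0,0]
    - [0,0,-0.9,0,0,0]

```text
t: 16.65
tcp_pos: [0.5288, 0.3696, 0.329]
orientation: [0.001, 0.674, 0.739, 0.003]
contact_force: [0.2, -0.1, -0.9]
opening: 0.0428
gripper_force: 0.0
```

Request:
step_arm:
  deltas:
    - [-0.4,-0.2,0,0,0,0]
    - [-0.9,-0.5,0,0,0,0]
    - [-0.9,-0.5,0,0,0,0]
    - [-0.9,-0.5,0,0,0,0]

```text
t: 17.15
tcp_pos: [0.4869, 0.2751, 0.324]
orientation: [-0.0, 0.674, 0.739, 0.0]
contact_force: [-0.0, -0.4, -0.3]
opening: 0.0428
gripper_force: 0.0
```

```bash
python3 - <<'E'
from h import *
s=observe();print(s["t"],s["tcp_pos"],s["contact_force"])
w=cam("wrist")["color"];cc=cam("scene");a=cv2.resize(cc["color"][110:230,150:270],(384,384),interpolation=2)
im=np.hstack([a,w[:,60:460]]);cv2.imwrite("pics/f.png",im[:,:,::-1])
E
```

```text
17.15 [0.48687579 0.27511065 0.32404135] [-0.01993125 -0.41063312 -0.26183409]
```

View pics/f.png

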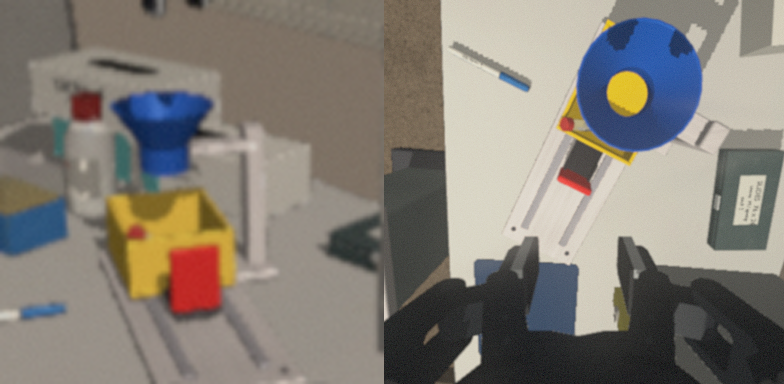

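The tube is in the box, with its cap at the near-left corner. Triangulate the cap to check its limits and that it is at rest.

```bash
python3 - <<'E'
from h import *
def tri(a,ua,b,ub):
    o=[a["T"][:3,3],b["T"][:3,3]];d=[ray(c,[u],0)[0]-c["T"][:3,3] for c,u in((a,ua),(b,ub))]
    t=np.linalg.lstsq(np.c_[d[0],-d[1]],o[1]-o[0],rcond=None)[0];p,q=o[0]+t[0]*d[0],o[1]+t[1]*d[1];return (p+q)/2,np.linalg.norm(p-q)
for _ in range(2):
    w=cam("wrist");s=cam("scene")
    bw=[b for b in blobs(w,"red",20) if abs(b[1][0]-243)<25 and abs(b[1][1]-124)<25]
    bs=[b for b in blobs(s,"red",6) if abs(b[1][0]-192)<8 and abs(b[1][1]-182)<8]
    print([b[:2] for b in bw],[b[:2] for b in bs])
    p,e=tri(w,bw[0][1],s,bs[0][1]);d=p-[.528,.369,.024]
    print(p.round(3),e,"box frame",d[:2]@[.365,.931],d[:2]@[-.931,.365],d[2])
t=cam("top");print([(b[1],ray(t,[b[1]],.09).round(3).tolist()) for b in blobs(t,"blue") if 330<b[1][0]<350])
E
```

```text
[([237, 118, 13, 13, 146], [242.8, 124.2])] [([190, 181, 5, 3, 12], [192.2, 182.2])]
[0.468 0.335 0.084] 0.0011773946130027623 box frame -0.053414396458306264 0.04394624545625528 0.06026171147149844
[([237, 118, 13, 13, 147], [242.8, 124.2])] [([190, 181, 5, 3, 12], [192.2, 182.2])]
[0.468 0.335 0.084] 0.001239756637508245 box frame -0.053467083910202835 0.04398706368388137 0.06028548894331023
[([340.7, 209.9], [[0.413, -0.226, 0.09]])]
```

The cap lies well inside its limits (x -53, y +44, z +60 mm in the box frame) and is at rest. The blue tube hasn't moved and the arm is clear, so I'm handing in.

```bash
python3 -c "from cell import sign_off;print(sign_off())"
```

```text
the job is handed in; nothing more can be done
None
```

The job is handed in with no verdict returned: the box is home against its stop, the red-capped tube rests inside it, the blue tube has not moved, and the white tube was undisturbed when last seen as the red one came out.

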